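# Scan the red-lidded tub's card

## Robot

A 6-joint arm with a two-finger parallel gripper is mounted at the origin on a cart in front of the work surface, level with it; the furniture and walls round the work are solid. World frame = base frame: x ahead of the robot, y to its left, z up, the work surface at z = 0. Lengths are in m, angles in rad, forces in N, time in s.
With the tool pointing down it reaches from about 0.35 to 0.8 m from the base axis. Payload 7.3 kg.
Tool frame: the origin (TCP) lies on the centre line of the jaws, within the pads' length; the fingertips stand 11 mm ahead of it and the grasp point (between the pads) lies 8 mm behind it; z points along the fingers, y is the line along which they close (so a half turn about z gives the same grasp; the last joint's range is limited). The gripper opens to 85 mm and grips with 20 to 120 N. Pads are 22 mm wide; open, the fingers measure 114 mm over their backs; the gripper's body (76 mm by 85 mm) begins 54 mm behind the grasp point. The pads swing forward as they close: fully open they stand 13 mm farther back than shut.
Start: joints at [-1.314, 0.342, 1.524, -0, 1.275, -0.146], TCP at [0.206, -0.483, 0.203] pointing down, gripper open.
Joint ranges: [-2.53, 2.53], [-0.77, 2.02], [0.04, 2.7], [-1, 4.14], [0.28, 2.66], [-3.11, 3.11]. Speed limits (rad/s): [2.57, 2.57, 3.14, 3.14, 3.14, 3.14].

## Interface

Orientations are given as a rotation vector (axis times angle).
In Python, from plant import env gives the robot as it stands.
- The arm moves only by the tool step_arm, never from a script. Its argument "plan" is one flat list of numbers, 4 for each row, row after row: the shift along the tool's x, y, z each as a share of 0.2 m, from -1 to 1, then the turn about the tool's z as a share of 360 degrees, from -1 to 1. A call has 1 to 8 rows; each row is the pose to reach, as a shift and turn from the pose commanded when the call began, along the tool's axes at that moment, turning the shorter way round; what a row does not reach only later rows make up. A row lasts 1/12 s, in which the tool goes at most 41.7 mm and 7.16 degrees, less where a joint would pass 70% of its speed; a pose out of reach is approached as far as the arm can. A call with a number of a shift or a turn outside -1 to 1 is refused whole. A call with a gripper value outside its range is refused whole. "hand" is the opening, from -1 (shut) to 1 (fully open), set as the call begins (left out, the last holds). The fingers move at their own pace and stop on an object; the grip force is fixed at half the most. Time passes only in rows, so rows that repeat a pose let the fingers close. It gives the time, the measured TCP pose, the force, the opening and the grip force at its end, in the units of the state.
- env.state(): the state, without advancing time (a new reading comes with each control period).
- env.snapshot(name): name is "scene" or "top"; returns (picture, depth): 420x560x3 uint8, blue, green, red; 420x560 float32, m along the optical axis (not along the pixel's ray), 0 where there is no reading.
- env.calibration(name): a dict with "mtx" (3x3 intrinsics, pixels), "R" (3x3) and "t" (3): a world point X has camera coordinates R X + t. Camera axes: x right, y down, z forward; pixel columns grow to the right and rows downward; lengths in m; the calibration is good to about 2 mm. A picture is of the moment at which its call begins. calibration takes no time and is no camera call.
- env.finish_job(): hands the job in; it is judged then, once.
The state is a dict: "clock": time; "joints": joint angles; "dq": joint speeds; "tau": joint torques, N m; "ee_pos": TCP position; "tool_rot": TCP orientation; "force": force on the tool from outside, world axes, zero at the start; "moment": the same for the moment, N m; "grip_width": opening from 0.0 (shut) to 1.0 (fully open); "grip_force": force on a finger pad.
Only numpy, scipy, OpenCV 4.12 (cv2) and the standard library are available. Lean on these libraries where they do the work, as an engineer would, in place of code of your own. Each camera call takes 0.05 s, during which the arm holds its last target. There are 200 camera calls.

## Task

Take the barcode scanner out of its rest and aim it squarely at the middle of the barcode card in front of the tub with the red lid, its window about 10 cm from the card, and hold it still there for at least one second. Do not hold it on the cards of the green or blue tub, and do not disturb the tubs. Then lay the scanner back in its rest as it was, head at the same end, without letting it drop, and let go.

Things in the scene. Friction and masses are not known exactly. Their poses are not given: they have to be found in the camera images.
- scanner: barcode scanner: straight black handle, yellow head bent 45 degrees down at its front end; 176 mm long, 160 g. Origin: on the handle's underside, mid-width; x along the handle to the head, z up. Handle 32 mm wide (y), 28 mm high, from x = -85 to +55 mm; head 56 mm wide, x = 41 to 91 mm, hanging 13 mm below the handle's underside.
- scanner_grip (a point): best place to grip the scanner: middle of the handle's bare part, at x = -18, z = 14 mm in the scanner's frame, midway between the rest's two saddles (72 mm free between them); same axes as the scanner
- scanner_beam (a point): centre of the dark window in the scanner's head, at x = 80.3, z = -2.3 mm in the scanner's frame. Its x axis is the direction in which the scanner looks, 45 degrees forward and down from the handle's line (along (0.707, 0, -0.707) of the scanner); its y axis is the scanner's y.
- rest: fixed scanner rest: steel base 130 x 60 x 8 mm with two black rubber saddles at x = -42 and +42 mm, each 12 mm thick. Origin under the base's centre, x along it. The handle lies 42 mm above the table between flared cheeks 38 mm apart at the bottom, up to z = 67 mm. At home the scanner's origin is at x = 18, y = 0, z = 42 mm here, head beyond the +x saddle, axes parallel.
- label_red (a point): centre of the white barcode card (58 x 44 mm) of the stand with the red-lidded tub, 60 mm above the table. The card leans back 30 degrees, roughly facing the robot. x points squarely into the card (forward, 30 degrees down: where an aimed scanner looks), y along its width. Fixed grey stand 112 x 80 mm, tub 55 mm behind the card on a 35 mm high plinth; three alike, in any order.
- label_green (a point): centre of the white barcode card (58 x 44 mm) of the stand with the green-lidded tub, 60 mm above the table. The card leans back 30 degrees, roughly facing the robot. x points squarely into the card (forward, 30 degrees down: where an aimed scanner looks), y along its width. Fixed grey stand 112 x 80 mm, tub 55 mm behind the card on a 35 mm high plinth; three alike, in any order.
- label_blue (a point): centre of the white barcode card (58 x 44 mm) of the stand with the blue-lidded tub, 60 mm above the table. The card leans back 30 degrees, roughly facing the robot. x points squarely into the card (forward, 30 degrees down: where an aimed scanner looks), y along its width. Fixed grey stand 112 x 80 mm, tub 55 mm behind the card on a 35 mm high plinth; three alike, in any order.
- pot_red: white round tub with a red lid, 64 mm wide, 68 mm high, loose on its stand behind its card. Origin: centre of its underside.
- pot_green: white round tub with a green lid, 67 mm wide, 72 mm high, loose on its stand behind its card. Origin: centre of its underside.
- pot_blue: white round tub with a blue lid, 69 mm wide, 85 mm high, loose on its stand behind its card. Origin: centre of its underside.

How it is judged:
By the outcome, as a careful person would: the job done as asked, in the order asked, and still so for the second after the job is handed in, with the robot touching nothing.
It also fails if it takes over 45 s, if anything falls off the work surface, if the arm or the gripper's body presses on something with over 40 N, if the wrist force passes 120 N, or if a joint passes its speed limit or range.

## Working session

There is one attempt and no reset: what is moved stays moved. The work goes in short steps, Python scripts to look and compute and a tool call to move; the robot and the scene stay as the last step left them, time stands still between calls to the robot, and variables do not carry over. Pictures are saved under pics/ and viewed, at most 10 in all, crops included, and the job is handed in when it is done.

Besides the shell and the picture viewer there is one more tool, called after ">>>" as name(argument=value, ...), one argument or row to a line, values as JSON. step_arm: Moves the arm, as the interface text tells. Shift numbers are shares of 0.2 m and turn numbers shares of 360 degrees, none past 1 either way. Its arguments: {"type":"object","properties":{"plan":{"type":"array"},"hand":{"type":"number"}},"required":["plan"]}

```bash
mkdir -p pics; ls; python3 - <<'E'
from plant import env
import cv2, numpy as np
for n in ("scene","top"):
    p,d=env.snapshot(n); cv2.imwrite(f"pics/{n}0.png",p); np.save(f"{n}.npy",d); np.save(f"{n}_p.npy",p)
    c=env.calibration(n); print(n,c, (d>0).mean())
print(env.state())
E
```

```text
pics
scene {'mtx': array([[504.90791881,   0.        , 280.58480024],
       [  0.        , 504.90791881, 212.50522294],
       [  0.        ,   0.        ,   1.        ]]), 'R': array([[-0.79677983, -0.60426098, -0.0032516 ],
       [-0.46815804,  0.62069858, -0.62893666],
       [ 0.38206015, -0.49960179, -0.77744974]]), 't': array([0.41157488, 0.36553174, 0.93813755])} 0.9961649659863946
top {'mtx': array([[379.60656683,   0.        , 277.20767435],
       [  0.        , 379.60656683, 209.60207131],
       [  0.        ,   0.        ,   1.        ]]), 'R': array([[-0.01178148, -0.99926282, -0.03653786],
       [-0.98800032,  0.01726082, -0.1534843 ],
       [ 0.15400183,  0.03429115, -0.98747534]]), 't': array([-0.04518006,  0.58152937,  0.84830459])} 0.9959523809523809
{'clock': 0.1, 'joints': array([-1.31399915e+00,  3.42673928e-01,  1.52491528e+00,  1.30247980e-05,
        1.27539618e+00, -1.45983412e-01]), 'dq': array([-7.09922468e-04, -1.65024984e-03, -2.60067226e-03, -2.53442320e-04,
        1.21083248e-03, -8.91844366e-05]), 'tau': array([ 2.21787122e-03, -4.34448445e+01, -2.46490163e+01, -1.52560433e-04,
        4.67334539e-03,  4.21298836e-07]), 'ee_pos': array([ 0.20572036, -0.48259014,  0.20228681]), 'tool_rot': array([-3.07673727e+00, -6.28134027e-01,  1.01568018e-04]), 'force': array([-0.45866771,  0.17899452,  0.40432575]), 'moment': array([ 0.02938535, -0.05047552, -0.01955587]), 'grip_force': 0.0, 'grip_width': 0.9990524461030189}
```

View pics/scene0.png

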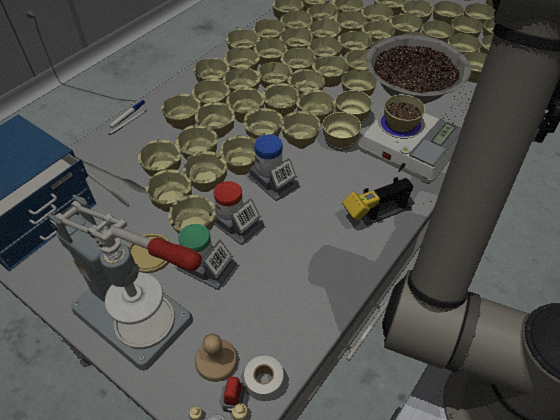

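View pics/top0.png

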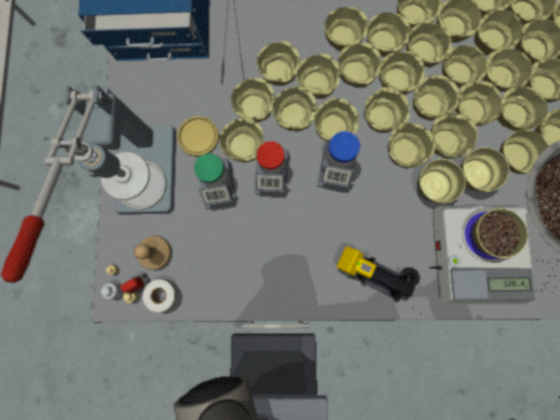

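The scene view shows green (195,237), red (228,193) and blue (268,147) lids with a card in front of each. In the top view the red lid is at (270,154) with its card at (270,182). The scanner's yellow head is at (355,262) and its handle runs to about (405,283). Next I turn these into points.

```bash
cat > h.py <<'E'
import cv2, numpy as np
from plant import env
def cloud(n,p=None,d=None):
    if p is None: p,d=env.snapshot(n)
    c=env.calibration(n); K,R,t=c["mtx"],c["R"],c["t"]
    v,u=np.mgrid[:420,:560]
    X=np.stack([(u-K[0,2])/K[0,0]*d,(v-K[1,2])/K[1,1]*d,d],-1)
    return p,(X-t)@R          # R^T (X-t)
def pix(n,X):
    c=env.calibration(n); q=c["mtx"]@(c["R"]@np.asarray(X)+c["t"]); return q[:2]/q[2]
def ray(n,u,v,z):
    c=env.calibration(n); o=-c["R"].T@c["t"]; k=c["R"].T@np.linalg.solve(c["mtx"],[u,v,1.]); return o+k*(z-o[2])/k[2]
E
python3 - <<'E'
from h import *
np.set_printoptions(precision=4,suppress=True)
for n in("top","scene"):
    p,W=cloud(n,np.load(n+"_p.npy"),np.load(n+".npy")); hsv=cv2.cvtColor(p,cv2.COLOR_BGR2HSV); H,S,V=cv2.split(hsv)
    print(n)
    ok=(W[...,2]>-.05)&(W[...,2]<.2)&(W[...,0]>.2)&(W[...,0]<.85)
    roi=ok&(abs(W[...,1]+ .0)<.3)
    for nm,m in (("red",((H<6)|(H>174))&(S>170)&(V>100)),("green",(H>60)&(H<85)&(S>140)),("blue",(H>105)&(H<125)&(S>170)),("yellow",(H>20)&(H<32)&(S>200)&(V>120))):
        k,l,s,c=cv2.connectedComponentsWithStats((m&roi).astype(np.uint8))
        for i in range(1,k):
            if s[i,4]>120: 
                q=W[l==i]; print(nm,s[i,4],c[i],"med",np.median(q,0),"min",np.percentile(q,2,0),"max",np.percentile(q,98,0))
    # card plane: normal estimate from near-card white/black pixels
    z=W[...,2]; m=roi&(z>.034)&(z<.085)&(S<60)
    for cx,cy in ([(270,182),(337,176),(215,195)] if n=="top" else [(246,215),(283,174),(219,259)]):
        mm=np.zeros((420,560),np.uint8); cv2.circle(mm,(cx,cy),8,1,-1)
        q=W[(mm>0)&ok]; c=np.median(q,0); q=q[np.linalg.norm(q-c,axis=1)<.03]; c=q.mean(0); nv=np.linalg.svd(q-c)[2][2]; nv*=-np.sign(nv[2])
        print("card",c,"into",nv,np.degrees(np.arctan2(nv[1],nv[0])),np.degrees(np.arcsin(nv[2])))
    m=ok&(z>.05)&(z<.12)&(V<60); 
    Y=pix(n,[.43,-.2,.06]); print(Y)
    b=m.astype(np.uint8); k,l,s,c=cv2.connectedComponentsWithStats(b)
    for i in range(1,k):
        if s[i,4]>120: q=W[l==i]; print("dark",s[i],np.median(q,0),np.percentile(q,2,0),np.percentile(q,98,0))
    c0=(270,182) if n=="top" else (246,215); c1=(378,275) if n=="top" else (378,200)
    a=cv2.resize(p[c0[1]-40:c0[1]+40,c0[0]-40:c0[0]+40],(390,390),interpolation=cv2.INTER_CUBIC)
    e=cv2.resize(p[c1[1]-40:c1[1]+40,c1[0]-40:c1[0]+40],(390,390),interpolation=cv2.INTER_CUBIC)
    cv2.imwrite(f"pics/crop_{n}.png",np.hstack([a,e]))
E
```

```text
top
red 551 [270.1361 154.9837] med [ 0.6959 -0.0411  0.1033] min [ 0.6682 -0.0679  0.1001] max [ 0.7237 -0.0141  0.1063]
green 577 [208.7071 167.8631] med [0.668 0.096 0.107] min [0.6401 0.0685 0.1041] max [0.6958 0.1229 0.1101]
blue 650 [343.7646 146.7369] med [ 0.7058 -0.2038  0.12  ] min [ 0.6774 -0.2322  0.116 ] max [ 0.7352 -0.1758  0.1227]
yellow 580 [353.7569 262.0207] med [ 0.456  -0.2201  0.07  ] min [ 0.4296 -0.2646  0.0546] max [ 0.486  -0.1929  0.0781]
card [ 0.6435 -0.0383  0.0613] into [ 0.8654 -0.069  -0.4963] -4.557918672704077 -29.756187375344826
card [ 0.6548 -0.1943  0.0604] into [ 0.8491 -0.1858 -0.4945] -12.345363007217006 -29.634229374060023
card [0.6152 0.0907 0.0606] into [ 0.8571  0.1174 -0.5016] 7.801588978416371 -30.10682386222168
[343.165  274.0443]
dark [124 119  26  26 328] [0.7525 0.2582 0.0864] [0.747  0.2553 0.0506] [0.7832 0.2873 0.1185]
dark [537 174  23  16 156] [ 0.6214 -0.6387  0.0982] [ 0.6073 -0.6618  0.0888] [ 0.6406 -0.6253  0.1084]
dark [370 266  45  31 629] [ 0.4121 -0.3067  0.0702] [ 0.3856 -0.347   0.0578] [ 0.4412 -0.2661  0.0738]
scene
[... 381 characters left out ...]
o [ 0.8706 -0.0547 -0.489 ] -3.5937098572470703 -29.276242659607618
card [ 0.6533 -0.1905  0.057 ] into [ 0.8586 -0.1902 -0.4761] -12.49142015290963 -28.433192859589855
card [0.6131 0.091  0.0559] into [ 0.8599  0.133  -0.4928] 8.794547812493448 -29.52441458826136
[363.4257 213.531 ]
dark [ 372   44   88   49 2211] [ 0.572  -0.6994  0.0996] [ 0.4706 -0.845   0.0801] [ 0.6927 -0.6228  0.1183]
dark [384 110  38  25 422] [ 0.4946 -0.4845  0.0955] [ 0.463  -0.5222  0.0633] [ 0.5447 -0.4695  0.1165]
dark [374 177  39  33 586] [ 0.4096 -0.302   0.0674] [ 0.3773 -0.3427  0.0519] [ 0.4368 -0.2368  0.0724]
dark [ 85 270  27  26 375] [0.7479 0.2938 0.0854] [0.7447 0.2748 0.0525] [0.7781 0.3033 0.1179]
```

View pics/crop_top.png

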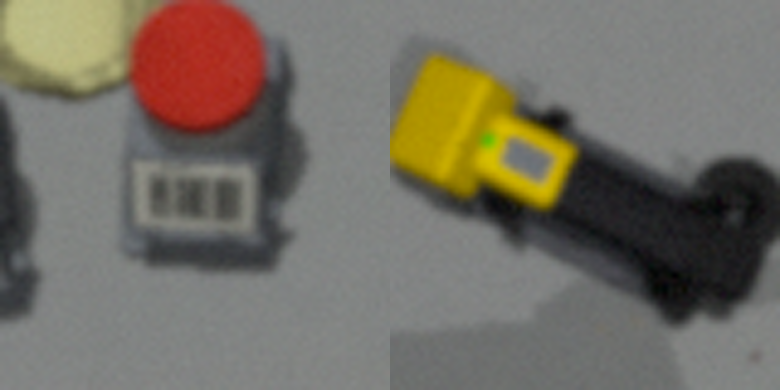

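View pics/crop_scene.png

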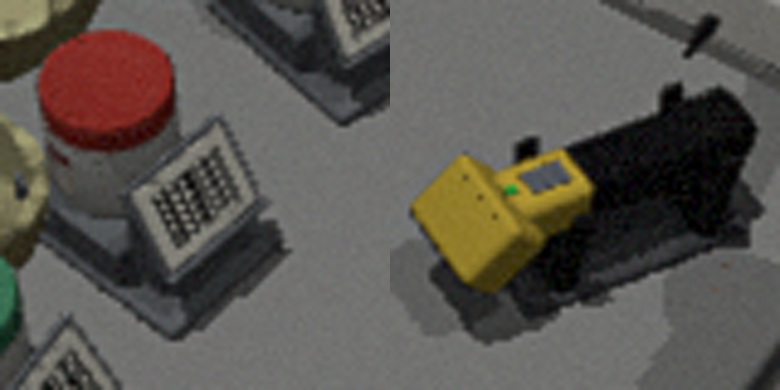

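The red card's barcode sits near the middle of the left crops, yaw about -4°. The right crops show the yellow head and collar, then the black handle in two black saddles, with a round black bit by the tail. Now I fit the handle's axis.

```bash
python3 - <<'E'
from h import *
np.set_printoptions(precision=4,suppress=True)
for n in("top","scene"):
    p,W=cloud(n,np.load(n+"_p.npy"),np.load(n+".npy")); H,S,V=cv2.split(cv2.cvtColor(p,cv2.COLOR_BGR2HSV))
    z=W[...,2]; r=(abs(W[...,0]-.43)<.09)&(abs(W[...,1]+.27)<.13)
    for nm,m in (("handle",r&(z>.063)&(z<.076)&(V<70)),("collar+head",r&(z>.05)&(H>20)&(H<32)&(S>150)),("all",r&(z>.064)&(z<.085))):
        q=W[m]; xy=q[:,:2].astype(np.float32); rect=cv2.minAreaRect(xy); c=q.mean(0); 
        e=np.linalg.svd(xy-xy.mean(0),full_matrices=False)[2][0]; e*=np.sign(e[1])
        f=np.array([-e[1],e[0]]); s=(xy-xy.mean(0))
        print(n,nm,len(q),"mean",c,"ang",np.degrees(np.arctan2(e[1],e[0])),"rect",rect,"ext",np.percentile(s@e,[1,99]),np.percentile(s@f,[1,99]))
    # profile along axis guess
    e=np.array([np.cos(np.radians(118)),np.sin(np.radians(118))]); f=np.array([-e[1],e[0]]); o=np.array([.43,-.27])
    q=W[r&(z>.03)]; a=(q[:,:2]-o)@e; b=(q[:,:2]-o)@f
    for lo in np.arange(-.11,.1,.012):
        k=(a>=lo)&(a<lo+.012)&(q[:,2]>.06)
        if k.sum()>3: print("%.3f n%d b %.4f..%.4f z %.4f"%(lo+.006,k.sum(),*np.percentile(b[k],[3,97]),np.median(q[k,2])))
E
```

```text
top handle 673 mean [ 0.4132 -0.3064  0.0698] ang 64.16877 rect ((0.4180089235305786, -0.29954007267951965), (0.1122141107916832, 0.058369383215904236), 61.94628143310547) ext [-0.0459  0.0614] [-0.0272  0.0263]
top collar+head 650 mean [ 0.4554 -0.2241  0.0683] ang 61.438046 rect ((0.45225805044174194, -0.23104609549045563), (0.07781150937080383, 0.05411374196410179), 61.92048645019531) ext [-0.0458  0.0306] [-0.0261  0.0263]
top all 1269 mean [ 0.4316 -0.2719  0.0706] ang 62.47734 rect ((0.42848116159439087, -0.2775983512401581), (0.16432863473892212, 0.05826777592301369), 62.995582580566406) ext [-0.0852  0.073 ] [-0.0274  0.027 ]
-0.068 n5 b 0.0376..0.0595 z 0.0677
-0.056 n60 b 0.0338..0.0699 z 0.0698
-0.044 n112 b 0.0297..0.0742 z 0.0705
-0.032 n148 b 0.0131..0.0715 z 0.0704
-0.020 n161 b -0.0125..0.0685 z 0.0698
-0.008 n150 b -0.0321..0.0362 z 0.0701
0.004 n167 b -0.0608..0.0187 z 0.0702
0.016 n189 b -0.0731..-0.0000 z 0.0716
0.028 n162 b -0.0724..-0.0013 z 0.0703
0.040 n108 b -0.0654..-0.0237 z 0.0703
0.052 n73 b -0.0588..-0.0286 z 0.0696
0.064 n8 b -0.0532..-0.0417 z 0.0625
s
[... 354 characters left out ...]
1074615120888), 61.95185852050781) ext [-0.0473  0.0311] [-0.0281  0.0243]
scene all 830 mean [ 0.4302 -0.2654  0.0693] ang 62.587746 rect ((0.428113728761673, -0.2744882106781006), (0.1624833047389984, 0.058466989547014236), 62.35148620605469) ext [-0.0866  0.0689] [-0.0277  0.0254]
-0.056 n30 b 0.0315..0.0665 z 0.0666
-0.044 n50 b 0.0364..0.0730 z 0.0687
-0.032 n93 b 0.0231..0.0752 z 0.0690
-0.020 n113 b 0.0030..0.0687 z 0.0678
-0.008 n126 b -0.0340..0.0645 z 0.0683
0.004 n94 b -0.0362..0.0252 z 0.0692
0.016 n139 b -0.0702..0.0087 z 0.0696
0.028 n141 b -0.0729..-0.0041 z 0.0683
0.040 n87 b -0.0653..-0.0026 z 0.0676
0.052 n88 b -0.0578..-0.0256 z 0.0686
0.064 n22 b -0.0546..-0.0374 z 0.0636
```

```bash
python3 - <<'E'
from h import *
np.set_printoptions(precision=4,suppress=True)
for n in("top","scene"):
    p,W=cloud(n,np.load(n+"_p.npy"),np.load(n+".npy")); H,S,V=cv2.split(cv2.cvtColor(p,cv2.COLOR_BGR2HSV))
    z=W[...,2]; r=(abs(W[...,0]-.43)<.1)&(abs(W[...,1]+.27)<.13)
    t=np.radians(62.3); e=np.array([np.cos(t),np.sin(t)]); f=np.array([-e[1],e[0]]); o=np.array([.42,-.29])
    k=r&(z>.03); q=W[k]; y=((H>20)&(H<32)&(S>150))[k]; a=(q[:,:2]-o)@e; b=(q[:,:2]-o)@f
    for lo in np.arange(-.1,.12,.01):
        m=(a>=lo)&(a<lo+.01); h=m&(q[:,2]>.06)
        if h.sum()>3: print("%.3f n%d b %.4f..%.4f z %.4f yel %.2f"%(lo+.005,h.sum(),*np.percentile(b[h],[2,98]),np.median(q[h,2]),y[m].mean()))
    print(n)
E
```

```text
-0.065 n33 b -0.0166..0.0106 z 0.0700 yel 0.00
-0.055 n67 b -0.0167..0.0127 z 0.0704 yel 0.00
-0.045 n96 b -0.0304..0.0258 z 0.0698 yel 0.00
-0.035 n79 b -0.0282..0.0231 z 0.0699 yel 0.00
-0.025 n66 b -0.0172..0.0128 z 0.0703 yel 0.00
-0.015 n71 b -0.0170..0.0127 z 0.0701 yel 0.00
-0.005 n65 b -0.0171..0.0128 z 0.0699 yel 0.00
0.005 n63 b -0.0170..0.0128 z 0.0703 yel 0.00
0.015 n68 b -0.0175..0.0129 z 0.0699 yel 0.00
0.025 n68 b -0.0171..0.0128 z 0.0703 yel 0.20
0.035 n78 b -0.0288..0.0247 z 0.0707 yel 0.70
0.045 n85 b -0.0290..0.0253 z 0.0702 yel 0.42
0.055 n64 b -0.0168..0.0132 z 0.0708 yel 0.61
0.065 n99 b -0.0272..0.0231 z 0.0695 yel 0.85
0.075 n104 b -0.0284..0.0246 z 0.0744 yel 0.95
0.085 n127 b -0.0284..0.0251 z 0.0734 yel 0.98
0.095 n105 b -0.0275..0.0236 z 0.0649 yel 0.97
0.105 n5 b -0.0135..0.0157 z 0.0619 yel 0.92
top
-0.065 n10 b -0.0125..0.0130 z 0.0671 yel 0.00
-0.055 n46 b -0.0137..0.0161 z 0.0690 yel 0.00
-0.045 n63 b -0.0275..0.0283 z 0.0672 yel 0.01
-0.035 n64 b -0.0260..0.0291 z 0.0682 yel 0.01
-0.025 n48 b -0.0132..0.0167 z 0.0678 yel 0.02
-0.015 n44 b -0.0120..0.0161 z 0.0686 yel 0.02
-0.005 n51 b -0.0145..0.0156 z 0.0688 yel 0.00
0.005 n45 b -0.0131..0.0160 z 0.0677 yel 0.00
0.015 n49 b -0.0133..0.0161 z 0.0691 yel 0.00
0.025 n43 b -0.0123..0.0166 z 0.0686 yel 0.02
0.035 n53 b -0.0146..0.0221 z 0.0690 yel 0.67
0.045 n76 b -0.0276..0.0289 z 0.0685 yel 0.35
0.055 n51 b -0.0129..0.0160 z 0.0693 yel 0.59
0.065 n59 b -0.0173..0.0280 z 0.0678 yel 0.85
0.075 n53 b -0.0216..0.0276 z 0.0697 yel 0.93
0.085 n116 b -0.0240..0.0285 z 0.0731 yel 0.98
0.095 n107 b -0.0240..0.0280 z 0.0646 yel 0.96
0.105 n5 b -0.0176..0.0204 z 0.0611 yel 0.87
scene
```

Heading is 62.3°, saddles lie at ±40 mm from (0.420, -0.290), and the top is at 0.070 m, all matching the given sizes. The grip point is therefore (0.420, -0.290, 0.056).

```bash
cat >> h.py <<'E'
from scipy.spatial.transform import Rotation as Ro
def go(xyz,head):
    s=env.state(); R=Ro.from_rotvec(s["tool_rot"]).as_matrix()
    d=R.T@(np.asarray(xyz)-s["ee_pos"]); h=np.degrees(np.arctan2(R[1,0],R[0,0]))
    tr=-((head-h+180)%360-180)
    print("clk %.2f"%s["clock"],"pos",np.round(s["ee_pos"],4),"h %.2f"%h,"q",np.round(s["joints"],2),"F",np.round(s["force"],1),"grip %.3f %.0f"%(s["grip_width"],s["grip_force"]))
    print("shares",np.round(d/.2,4),"turn %.4f"%(tr/360),"mm",np.round(d*1e3,1))
E
python3 -c "
from h import *
go([.42,-.29,.14],62.3)"
```

```text
clk 0.10 pos [ 0.2057 -0.4826  0.2023] h 23.08 q [-1.31  0.34  1.52  0.    1.28 -0.15] F [-0.5  0.2  0.4] grip 0.999 0
shares [ 1.363  -0.4655  0.3124] turn -0.1090 mm [272.6 -93.1  62.5]
```

>>> step_arm(
  plan=[0.2, -0.07, 0, 0, 0.4, -0.14, 0, 0, 0.6, -0.2, 0, 0, 0.7, -0.24, 0, 0],
  hand=1,
)

```text
clock: 0.43
ee_pos: [0.3179, -0.3812, 0.2026]
tool_rot: [-3.076, -0.63, -0.001]
force: [-0.0, 0.6, 0.5]
grip_width: 1.001
grip_force: 0.0
```

>>> step_arm(
  plan=[0.11, -0.04, 0, -0.018, 0.22, -0.08, 0.02, -0.036, 0.33, -0.12, 0.07, -0.055, 0.45, -0.16, 0.13, -0.073, 0.56, -0.2, 0.2, -0.091, 0.663, -0.2255, 0.27, -0.109, 0.663, -0.2255, 0.3124, -0.109, 0.663, -0.2255, 0.3124, -0.109],
)

```text
clock: 1.1
ee_pos: [0.4195, -0.2889, 0.1383]
tool_rot: [-2.684, -1.624, 0.002]
force: [-0.3, -0.2, -0.7]
grip_width: 0.998
grip_force: 0.0
```

```bash
python3 - <<'E'
from h import *
go([.42,-.29,.048],62.3)
E
```

```text
clk 1.10 pos [ 0.4195 -0.2889  0.1383] h 62.36 q [-0.75  0.38  1.66 -0.    1.11 -0.27] F [-0.3 -0.2 -0.7] grip 0.998 0
shares [-0.004   0.0066  0.4514] turn 0.0002 mm [-0.8  1.3 90.3]
```

>>> step_arm(
  plan=[-0.004, 0.006, 0.1, 0, -0.004, 0.006, 0.2, 0, -0.004, 0.006, 0.3, 0, -0.004, 0.006, 0.38, 0, -0.004, 0.006, 0.43, 0, -0.004, 0.006, 0.451, 0, -0.004, 0.006, 0.451, 0],
)

```text
clock: 1.68
ee_pos: [0.4203, -0.2922, 0.0499]
tool_rot: [-2.689, -1.623, 0.001]
force: [-0.2, 0.1, -0.2]
grip_width: 1.002
grip_force: 0.0
```

>>> step_arm(
  plan=[0, 0, 0, 0, 0, 0, 0, 0, 0, 0, 0, 0, 0, 0, 0, 0, 0, 0, 0, 0, 0, 0, 0, 0],
  hand=-1,
)

```text
clock: 2.18
ee_pos: [0.4209, -0.2918, 0.0505]
tool_rot: [2.688, 1.625, 0.0]
force: [-0.4, 0.3, 0.4]
grip_width: 0.146
grip_force: 0.0
```

```bash
python3 - <<'E'
from h import *
go([.42,-.29,.048],62.3)
E
```

```text
clk 2.18 pos [ 0.4209 -0.2918  0.0505] h 62.33 q [-0.76  0.5   1.76 -0.    0.89 -0.27] F [-0.4  0.3  0.4] grip 0.146 0
shares [ 0.0059 -0.0083  0.0126] turn 0.0001 mm [ 1.2 -1.7  2.5]
```

Opening 0.146 with no force is not a 32 mm handle, so I look before going on.

```bash
python3 - <<'E'
from h import *
p,_=env.snapshot("top"); a=cv2.resize(p[220:320,320:440],(480,400),interpolation=cv2.INTER_CUBIC)
p,_=env.snapshot("scene"); b=cv2.resize(p[130:250,330:430],(320,400),interpolation=cv2.INTER_CUBIC)
cv2.imwrite("pics/g1.png",np.hstack([a,b])); print(env.state()["grip_width"],env.state()["grip_force"])
E
```

```text
0.006474860431873021 0.0
```

View pics/g1.png

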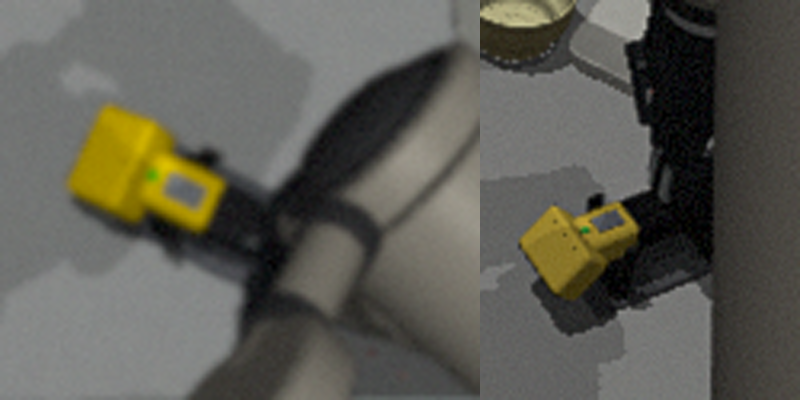

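```bash
python3 - <<'E'
from h import *
np.set_printoptions(precision=4,suppress=True)
s=env.state(); print(s["ee_pos"],s["tool_rot"],s["joints"],s["force"],s["moment"],s["grip_width"],s["grip_force"])
for n in("top","scene"):
    p,W=cloud(n); H,S,V=cv2.split(cv2.cvtColor(p,cv2.COLOR_BGR2HSV)); z=W[...,2]
    m=(abs(W[...,0]-.46)<.09)&(abs(W[...,1]+.22)<.1)&(z>.05)&(H>20)&(H<32)&(S>150)
    p0,W0=cloud(n,np.load(n+"_p.npy"),np.load(n+".npy")); H,S,V=cv2.split(cv2.cvtColor(p0,cv2.COLOR_BGR2HSV)); z=W0[...,2]
    m0=(abs(W0[...,0]-.46)<.09)&(abs(W0[...,1]+.22)<.1)&(z>.05)&(H>20)&(H<32)&(S>150)
    print(n,m.sum(),m0.sum(),W[m].mean(0),W0[m0].mean(0),"pix grip",pix(n,[.42,-.29,.06]))
    t=np.radians(62.3); e=np.array([np.cos(t),np.sin(t)]); f=np.array([-e[1],e[0]]); o=np.array([.42,-.29])
    a=(W[...,:2]-o)@e; b=(W[...,:2]-o)@f
    ch=(W[...,2]>.02)&(W[...,2]<.13)&(abs(a)<.07)&(abs(b)<.07)&(np.abs(W[...,2]-W0[...,2])>.008)
    q=np.c_[a[ch],b[ch],W[...,2][ch]]
    for lo in np.arange(.02,.13,.015):
        k=(q[:,2]>=lo)&(q[:,2]<lo+.015)
        if k.sum()>4: print("z%.3f n%d a %s b %s"%(lo,k.sum(),np.percentile(q[k,0],[3,50,97]),np.percentile(q[k,1],[3,50,97])))
E
```

```text
[ 0.4209 -0.2918  0.0504] [2.6879 1.6255 0.    ] [-0.7559  0.4967  1.7572 -0.0001  0.8873 -0.2728] [0.672  0.1392 0.4428] [-0.0021  0.0067  0.0476] 0.006474860431873021 0.0
top 653 650 [ 0.4552 -0.2244  0.0684] [ 0.4554 -0.2241  0.0683] pix grip [384.0391 278.1436]
z0.080 n11 a [0.004  0.0088 0.0098] b [-0.0077  0.0009  0.0098]
z0.095 n5 a [0.0053 0.0087 0.009 ] b [-0.0013  0.0028  0.0094]
scene 584 573 [ 0.4507 -0.2187  0.0672] [ 0.4509 -0.2178  0.0651] pix grip [386.8819 191.904 ]
z0.080 n41 a [-0.0055  0.0079  0.0118] b [-0.0129  0.0047  0.0131]
z0.095 n50 a [-0.0017  0.0077  0.0118] b [-0.0134  0.0058  0.0131]
z0.110 n37 a [0.0071 0.0113 0.0131] b [-0.0263 -0.0009  0.02  ]
z0.125 n40 a [-0.0087  0.0113  0.014 ] b [-0.0269  0.0068  0.0282]
```

The scanner hasn't moved. The shut fingers show only above z≈0.08 over the handle, so the tips are higher than the reported TCP suggests. I'll lift and measure the fingertip height against the cameras.

>>> step_arm(
  plan=[0, 0, -0.15, 0, 0, 0, -0.3, 0, 0, 0, -0.4, 0, 0, 0, -0.4, 0, 0, 0, -0.4, 0],
)

```text
clock: 2.8
ee_pos: [0.4212, -0.2922, 0.1312]
tool_rot: [2.686, 1.624, 0.001]
force: [0.6, 0.1, 0.0]
grip_width: 0.001
grip_force: 0.0
```

```bash
python3 - <<'E'
from h import *
np.set_printoptions(precision=4,suppress=True)
s=env.state(); print(s["ee_pos"],s["grip_width"])
t=np.radians(62.3); e=np.array([np.cos(t),np.sin(t)]); f=np.array([-e[1],e[0]]); o=s["ee_pos"][:2]
out=[]
for n in("top","scene"):
    p,W=cloud(n); q0=np.load(n+".npy"); d=W; 
    a=(W[...,:2]-o)@e; b=(W[...,:2]-o)@f; z=W[...,2]
    ch=(z>.075)&(z<.22)&(abs(a)<.025)&(abs(b)<.03)
    q=np.c_[a[ch],b[ch],z[ch]]; print(n,ch.sum(),"z low",np.percentile(z[ch],[0,2,5,10]) if ch.sum() else "")
    for lo in np.arange(.075,.2,.01):
        k=(q[:,2]>=lo)&(q[:,2]<lo+.01)
        if k.sum()>4: print("z%.3f n%d a %s b %s"%(lo,k.sum(),np.percentile(q[k,0],[3,97]),np.percentile(q[k,1],[3,97])))
    print("pix tcp",pix(n,s["ee_pos"]),"tip",pix(n,s["ee_pos"]-[0,0,.011]))
    c=pix(n,s["ee_pos"]).astype(int); out.append(cv2.resize(p[c[1]-50:c[1]+50,c[0]-50:c[0]+50],(400,400),interpolation=cv2.INTER_CUBIC))
cv2.imwrite("pics/g2.png",np.hstack(out))
E
```

```text
[ 0.4212 -0.2922  0.1312] 0.0005048364460976826
top 85 z low [0.1635 0.165  0.1659 0.1702]
z0.165 n16 a [0.0059 0.0106] b [-0.0074  0.0108]
z0.175 n13 a [0.0042 0.0106] b [-0.0068  0.0119]
z0.185 n7 a [0.0044 0.0105] b [-0.0064  0.012 ]
pix tcp [393.5145 278.3771] tip [392.0986 278.2418]
scene 284 z low [0.0758 0.1619 0.1644 0.1689]
z0.155 n15 a [-0.0011  0.0122] b [-0.0052  0.011 ]
z0.165 n39 a [-0.003   0.0124] b [-0.011   0.0153]
z0.175 n43 a [-0.0025  0.0132] b [-0.0098  0.0167]
z0.185 n30 a [0.0045 0.0131] b [-0.0064  0.0152]
z0.195 n39 a [0.0072 0.0156] b [-0.0201  0.0185]
pix tcp [391.9233 170.3066] tip [391.1121 173.6532]
```

View pics/g2.png

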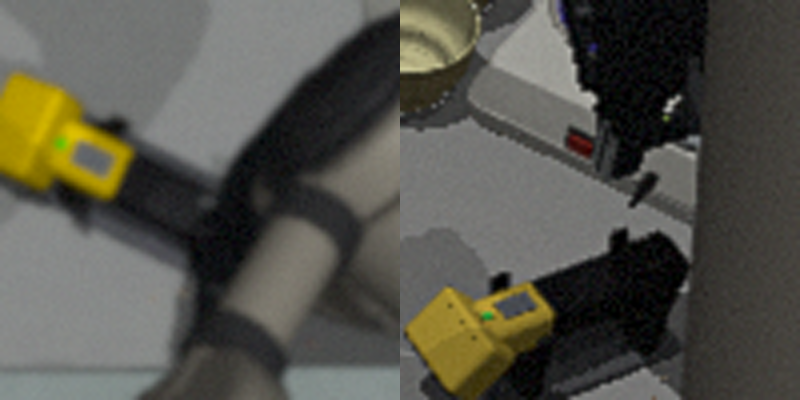

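The fingertips stand at z≈0.161 by the cameras while the reported TCP implies 0.120. The reported height is therefore about 41 mm low, while x and y agree. I'll open, then descend to a reported z of 0.007 and close.

>>> step_arm(
  plan=[0, 0, 0, 0, 0, 0, 0.02, 0, 0, 0, 0.04, 0, 0, 0, 0.06, 0, 0, 0, 0.08, 0, 0, 0, 0.1, 0, 0, 0, 0.12, 0, 0, 0, 0.15, 0],
  hand=1,
)

```text
clock: 3.57
ee_pos: [0.421, -0.2919, 0.1]
tool_rot: [2.688, 1.625, 0.0]
force: [-0.1, -0.3, -0.3]
grip_width: 1.0
grip_force: 0.0
```

>>> step_arm(
  plan=[0, 0, 0.08, 0, 0, 0, 0.16, 0, 0, 0, 0.24, 0, 0, 0, 0.32, 0, 0, 0, 0.38, 0, 0, 0, 0.42, 0, 0, 0, 0.45, 0, 0, 0, 0.47, 0],
)

```text
clock: 4.23
ee_pos: [0.4207, -0.2917, 0.0056]
tool_rot: [-2.688, -1.625, 0.0]
force: [-1.5, -0.6, -0.1]
grip_width: 1.002
grip_force: 0.0
```

```bash
python3 - <<'E'
from h import *
go([.42,-.29,.007],62.3)
E
```

```text
clk 4.23 pos [ 0.4207 -0.2917  0.0056] h 62.32 q [-0.76  0.57  1.79 -0.    0.78 -0.27] F [-1.5 -0.6 -0.1] grip 1.002 0
shares [ 0.006  -0.0072 -0.0069] turn 0.0000 mm [ 1.2 -1.4 -1.4]
```

>>> step_arm(
  plan=[0, 0, -0.005, 0, 0, 0, -0.005, 0, 0, 0, -0.005, 0, 0, 0, -0.005, 0, 0, 0, -0.005, 0, 0, 0, -0.005, 0],
  hand=-1,
)

```text
clock: 4.73
ee_pos: [0.4211, -0.2921, 0.008]
tool_rot: [2.687, 1.625, 0.0]
force: [-0.8, 0.7, 5.6]
grip_width: 0.366
grip_force: 60.1
```

Gripped at 0.366, which is 31 mm. The tool can only yaw, so a level handle would look 45° down at a card needing 30°. I'll lift and swing the head over a rest cheek, then press gently there to pivot the scanner about 15° head-up in the pads.

>>> step_arm(
  plan=[0, 0, -0.06, 0, 0, 0, -0.14, 0, 0, 0, -0.22, 0, 0, 0, -0.3, 0, 0, 0, -0.36, 0, 0, 0, -0.38, 0],
)

```text
clock: 5.23
ee_pos: [0.4215, -0.2924, 0.085]
tool_rot: [2.686, 1.624, 0.001]
force: [0.4, 1.0, -1.1]
grip_width: 0.365
grip_force: 59.5
```

>>> step_arm(
  plan=[0.02, -0.06, 0, 0.018, 0.05, -0.14, 0, 0.036, 0.08, -0.22, 0, 0.054, 0.11, -0.3, 0, 0.073, 0.14, -0.38, 0, 0.091, 0.17, -0.46, 0, 0.11, 0.2, -0.54, 0, 0.128, 0.212, -0.597, 0, 0.146],
)

```text
clock: 5.9
ee_pos: [0.3333, -0.1971, 0.0826]
tool_rot: [-3.129, -0.259, 0.002]
force: [0.6, -0.7, -1.6]
grip_width: 0.365
grip_force: 59.7
```

```bash
python3 - <<'E'
from h import *
go([.3347,-.1989,.09],-27.7)
E
```

```text
clk 5.90 pos [ 0.3333 -0.1971  0.0826] h 9.45 q [-0.73  0.26  2.04  0.    0.84  0.67] F [ 0.6 -0.7 -1.6] grip 0.365 60
shares [ 0.0054  0.0102 -0.037 ] turn 0.1032 mm [ 1.1  2.  -7.4]
```

>>> step_arm(
  plan=[0, 0, 0, 0.018, 0.005, 0.01, 0, 0.036, 0.005, 0.01, 0, 0.054, 0.005, 0.01, 0, 0.072, 0.005, 0.01, 0, 0.09, 0.005, 0.01, 0, 0.103, 0.005, 0.01, 0, 0.103, 0.005, 0.01, 0, 0.103],
)

```text
clock: 6.57
ee_pos: [0.3359, -0.2004, 0.0829]
tool_rot: [-3.053, 0.738, 0.001]
force: [-0.1, -1.0, -1.0]
grip_width: 0.368
grip_force: 59.6
```

```bash
cat >> h.py <<'E'
def look(name=None,h=None):
    "height profile of the held scanner along its heading, from each camera, in the frame of the TCP"
    s=env.state(); R=Ro.from_rotvec(s["tool_rot"]).as_matrix(); hd=np.arctan2(R[1,0],R[0,0]); e=np.array([np.cos(hd),np.sin(hd)]); f=np.array([-e[1],e[0]])
    o=s["ee_pos"][:2]; out=[]
    for n in("top","scene"):
        p,W=cloud(n); H,S,V=cv2.split(cv2.cvtColor(p,cv2.COLOR_BGR2HSV)); a=(W[...,:2]-o)@e; b=(W[...,:2]-o)@f; z=W[...,2]
        y=(a>.02)&(a<.13)&(abs(b)<.04)&(z>.02)&(z<.3)&(H>18)&(H<34)&(S>140)
        if y.sum()<20: print(n,"few",y.sum()); 
        else:
            print(n,y.sum(),"a max %.4f"%np.percentile(a[y],99),"b %.4f %.4f"%tuple(np.percentile(b[y],[2,98])),"z %.4f %.4f"%tuple(np.percentile(z[y],[1,99])))
            print("  ",[("%.3f"%(l+.004),"%.4f"%np.percentile(z[y&(a>=l)&(a<l+.008)],80)) for l in np.arange(.03,.13,.008) if (y&(a>=l)&(a<l+.008)).sum()>5])
        c=pix(n,[*(o+.05*e),.09]).astype(int); c=np.clip(c,60,[500,360]); out.append(cv2.resize(p[c[1]-60:c[1]+60,c[0]-60:c[0]+60],(400,400),interpolation=cv2.INTER_CUBIC))
    if name: cv2.imwrite(name,np.hstack(out))
E
python3 - <<'E'
from h import *
go([.3347,-.1989,.045],-27.7)
look("pics/l1.png")
E
```

```text
clk 6.57 pos [ 0.3359 -0.2004  0.0829] h -27.18 q [-0.73  0.26  2.04 -0.    0.84  1.31] F [-0.1 -1.  -1. ] grip 0.368 60
shares [-0.0084 -0.0038  0.1895] turn 0.0015 mm [-1.7 -0.8 37.9]
top 705 a max 0.1099 b -0.0253 0.0274 z 0.1157 0.1534
   [('0.034', '0.1444'), ('0.042', '0.1453'), ('0.050', '0.1452'), ('0.058', '0.1457'), ('0.066', '0.1462'), ('0.074', '0.1466'), ('0.082', '0.1520'), ('0.090', '0.1500'), ('0.098', '0.1429'), ('0.106', '0.1345')]
scene 378 a max 0.1022 b -0.0209 0.0305 z 0.0965 0.1520
   [('0.058', '0.1458'), ('0.066', '0.1438'), ('0.074', '0.1471'), ('0.082', '0.1505'), ('0.090', '0.1448'), ('0.098', '0.1366')]
```

View pics/l1.png

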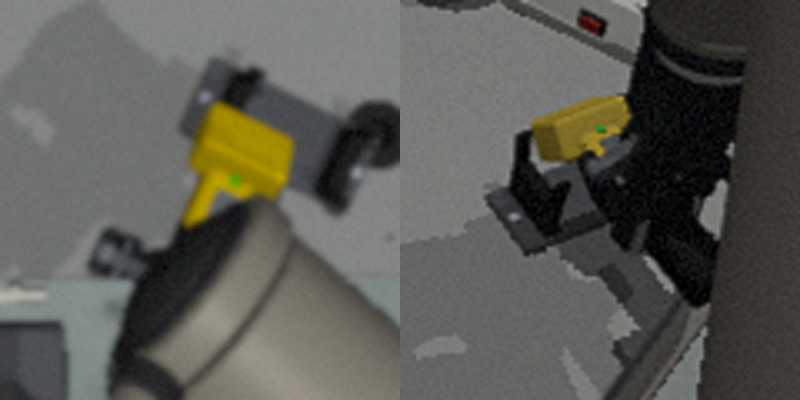

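Scanner held level, its handle top at 0.145 as expected, and the head's lower edge sits over the near cheek of the front saddle. I'll press down slowly in two stages.

>>> step_arm(
  plan=[0, 0, 0.05, 0.001, 0, 0, 0.1, 0.0015, 0, 0, 0.14, 0.0015, 0, 0, 0.17, 0.0015, 0, 0, 0.19, 0.0015, 0, 0, 0.205, 0.0015, 0, 0, 0.22, 0.0015, 0, 0, 0.23, 0.0015],
)

```text
clock: 7.33
ee_pos: [0.3347, -0.1994, 0.0371]
tool_rot: [-3.048, 0.755, 0.005]
force: [-7.9, 4.4, 9.5]
grip_width: 0.367
grip_force: 61.5
```

>>> step_arm(
  plan=[0, 0, 0.01, 0, 0, 0, 0.02, 0, 0, 0, 0.03, 0, 0, 0, 0.035, 0, 0, 0, 0.035, 0, 0, 0, 0.035, 0],
)

```text
clock: 7.83
ee_pos: [0.3347, -0.1993, 0.0302]
tool_rot: [-3.048, 0.755, 0.005]
force: [-6.4, 3.9, 7.1]
grip_width: 0.37
grip_force: 62.1
```

```bash
python3 - <<'E'
from h import *
go([.3347,-.1989,.021],-27.7)
look()
E
```

```text
clk 7.83 pos [ 0.3347 -0.1993  0.0302] h -27.81 q [-0.73  0.36  2.1  -0.    0.69  1.32] F [-6.4  3.9  7.1] grip 0.370 62
shares [-0.0009 -0.0019  0.0462] turn -0.0003 mm [-0.2 -0.4  9.2]
top 613 a max 0.1095 b -0.0256 0.0269 z 0.0747 0.1135
   [('0.042', '0.0986'), ('0.050', '0.1023'), ('0.058', '0.1033'), ('0.066', '0.1037'), ('0.074', '0.1101'), ('0.082', '0.1126'), ('0.090', '0.1084'), ('0.098', '0.1023'), ('0.106', '0.0968'), ('0.114', '0.0421')]
scene 425 a max 0.1054 b -0.0174 0.0304 z 0.0399 0.1130
   [('0.050', '0.1008'), ('0.058', '0.1019'), ('0.066', '0.1026'), ('0.074', '0.1099'), ('0.082', '0.1101'), ('0.090', '0.1044'), ('0.098', '0.0983'), ('0.106', '0.0933')]
```

Pivoting works gently at about 9 N, and the pitch is now about 9°. It needs about 6° more, so 10 mm further down.

>>> step_arm(
  plan=[0, 0, 0.01, 0, 0, 0, 0.02, 0, 0, 0, 0.03, 0, 0, 0, 0.04, 0, 0, 0, 0.05, 0, 0, 0, 0.052, 0, 0, 0, 0.052, 0],
)

```text
clock: 8.52
ee_pos: [0.3349, -0.1996, 0.0199]
tool_rot: [-3.049, 0.755, 0.004]
force: [-6.6, 3.6, 8.3]
grip_width: 0.366
grip_force: 63.9
```

```bash
python3 - <<'E'
from h import *
go([.3347,-.1989,.021],-27.7)
look()
E
```

```text
clk 8.52 pos [ 0.3349 -0.1996  0.0199] h -27.81 q [-0.73  0.39  2.11 -0.    0.65  1.32] F [-6.6  3.6  8.3] grip 0.366 64
shares [-0.0026 -0.0025 -0.0053] turn -0.0003 mm [-0.5 -0.5 -1.1]
top 599 a max 0.1118 b -0.0257 0.0270 z 0.0450 0.1124
   [('0.050', '0.0965'), ('0.058', '0.0998'), ('0.066', '0.1019'), ('0.074', '0.1109'), ('0.082', '0.1100'), ('0.090', '0.1052'), ('0.098', '0.1007'), ('0.106', '0.0967'), ('0.114', '0.0432')]
scene 446 a max 0.1027 b -0.0185 0.0304 z 0.0404 0.1108
   [('0.042', '0.0965'), ('0.050', '0.0972'), ('0.058', '0.0993'), ('0.066', '0.1045'), ('0.074', '0.1087'), ('0.082', '0.1067'), ('0.090', '0.1024'), ('0.098', '0.0978')]
```

Pitch is now about 15.5°. Next I lift and carry the scanner towards the red card.

>>> step_arm(
  plan=[0, 0, -0.04, 0, 0, 0, -0.1, 0, 0, 0, -0.17, 0, 0, 0, -0.25, 0, 0, 0, -0.32, 0, 0, 0, -0.35, 0],
)

```text
clock: 9.12
ee_pos: [0.3371, -0.2014, 0.0918]
tool_rot: [3.048, -0.755, 0.005]
force: [1.5, -0.5, -0.2]
grip_width: 0.368
grip_force: 62.5
```

>>> step_arm(
  plan=[0.01, -0.06, 0, -0.008, 0.03, -0.16, 0, -0.016, 0.05, -0.28, 0, -0.024, 0.06, -0.4, 0, -0.032, 0.08, -0.52, 0, -0.04, 0.09, -0.64, 0, -0.05, 0.1, -0.74, 0, -0.06, 0.1, -0.8, 0, -0.066],
)

```text
clock: 9.78
ee_pos: [0.4297, -0.0669, 0.0897]
tool_rot: [-3.14, 0.105, -0.001]
force: [-0.2, -0.7, -1.1]
grip_width: 0.363
grip_force: 62.6
```

```bash
python3 - <<'E'
from h import *
go([.456,-.0233,.055],-4.1)
E
```

```text
clk 9.78 pos [ 0.4297 -0.0669  0.0897] h -3.83 q [-0.33  0.32  1.92  0.    0.9   1.31] F [-0.2 -0.7 -1.1] grip 0.363 63
shares [ 0.1166 -0.2263  0.1739] turn 0.0007 mm [ 23.3 -45.3  34.8]
```

>>> step_arm(
  plan=[0.01, -0.05, 0.03, 0, 0.03, -0.1, 0.07, 0, 0.05, -0.16, 0.11, 0, 0.08, -0.21, 0.15, 0, 0.11, -0.2263, 0.17, 0, 0.1166, -0.2263, 0.1739, 0, 0.1166, -0.2263, 0.1739, 0],
)

```text
clock: 10.37
ee_pos: [0.4554, -0.0252, 0.0545]
tool_rot: [3.139, -0.112, -0.001]
force: [-0.3, 0.1, -0.2]
grip_width: 0.369
grip_force: 62.6
```

```bash
python3 - <<'E'
from h import *
np.set_printoptions(precision=4,suppress=True)
go([.456,-.0233,.051],-4.1)
look("pics/l2.png")
# head top face: yellow points on the flat upper faces -> plane fits; window face is parallel to head's back axis
s=env.state(); hd=np.radians(-4.1); e=np.array([np.cos(hd),np.sin(hd)]); f=np.array([-e[1],e[0]]); o=s["ee_pos"][:2]
for n in("top","scene"):
    p,W=cloud(n); H,S,V=cv2.split(cv2.cvtColor(p,cv2.COLOR_BGR2HSV)); a=(W[...,:2]-o)@e; b=(W[...,:2]-o)@f; z=W[...,2]
    y=(abs(b)<.022)&(z>.09)&(H>18)&(H<34)&(S>140)
    for nm,lo,hi in(("collar",.035,.062),("front",.082,.11)):
        k=y&(a>lo)&(a<hi)
        if k.sum()<25: print(n,nm,"few"); continue
        A=np.c_[a[k],b[k],np.ones(k.sum())]; c=np.linalg.lstsq(A,z[k],rcond=None)[0]; r=z[k]-A@c; g=abs(r)<.004; c=np.linalg.lstsq(A[g],z[k][g],rcond=None)[0]
        print(n,nm,k.sum(),"slope a %.1f b %.1f"%tuple(np.degrees(np.arctan(c[:2]))),"z at a=.09 %.4f"%(c[0]*.09+c[2]))
    m=(abs(W[...,0]-.643)<.02)&(abs(W[...,1]+.037)<.025)&(z>.042)&(z<.08); q=W[m]; print("card",m.sum(),q.mean(0))
E
```

```text
clk 10.37 pos [ 0.4554 -0.0252  0.0545] h -4.10 q [-0.22  0.41  1.9  -0.    0.83  1.42] F [-0.3  0.1 -0.2] grip 0.369 63
shares [ 0.0024 -0.0097  0.0177] turn 0.0000 mm [ 0.5 -1.9  3.5]
top 473 a max 0.1052 b -0.0273 0.0243 z 0.1275 0.1461
   [('0.066', '0.1377'), ('0.074', '0.1450'), ('0.082', '0.1443'), ('0.090', '0.1391'), ('0.098', '0.1344'), ('0.106', '0.1310')]
scene 598 a max 0.1018 b -0.0214 0.0298 z 0.1134 0.1462
   [('0.034', '0.1280'), ('0.042', '0.1300'), ('0.050', '0.1312'), ('0.058', '0.1334'), ('0.066', '0.1384'), ('0.074', '0.1437'), ('0.082', '0.1415'), ('0.090', '0.1367'), ('0.098', '0.1327'), ('0.106', '0.1278')]
top collar few
top front 214 slope a -31.2 b 0.1 z at a=.09 0.1382
card 283 [ 0.6434 -0.0373  0.0615]
scene collar 149 slope a 11.6 b -12.1 z at a=.09 0.1386
scene front 114 slope a -31.0 b 0.0 z at a=.09 0.1366
card 341 [ 0.6436 -0.0369  0.0617]
```

View pics/l2.png

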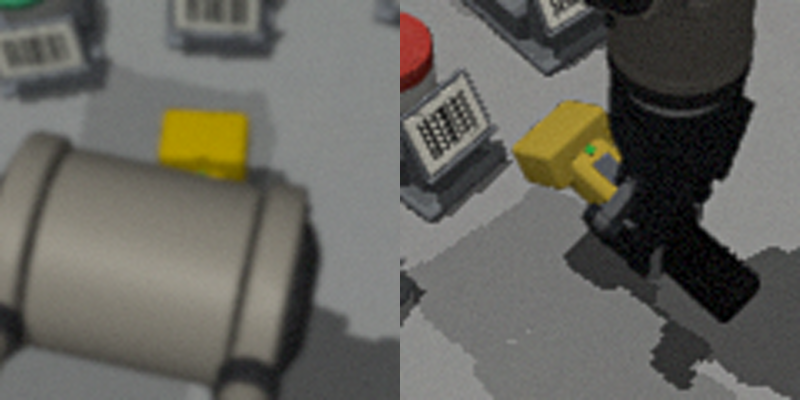

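The scanner faces the red card. Its head slopes 31° down (card 30°), and the beam meets the card near (0.643, -0.038, 0.060) from about 101 mm. I make a small 1.6 mm sideways trim, then hold still.

>>> step_arm(
  plan=[0, -0.008, 0, 0, 0, -0.008, 0, 0, 0, -0.008, 0, 0, 0, -0.008, 0, 0, 0, -0.008, 0, 0, 0, -0.008, 0, 0, 0, -0.008, 0, 0, 0, -0.008, 0, 0],
)

```text
clock: 11.23
ee_pos: [0.4552, -0.0234, 0.055]
tool_rot: [3.139, -0.112, -0.0]
force: [-0.3, -0.9, -0.9]
grip_width: 0.362
grip_force: 62.6
```

>>> step_arm(
  plan=[0, 0, 0, 0, 0, 0, 0, 0, 0, 0, 0, 0, 0, 0, 0, 0, 0, 0, 0, 0, 0, 0, 0, 0, 0, 0, 0, 0, 0, 0, 0, 0],
)

```text
clock: 11.9
ee_pos: [0.4551, -0.0234, 0.055]
tool_rot: [3.14, -0.112, -0.0]
force: [-1.2, 0.5, -1.2]
grip_width: 0.369
grip_force: 62.6
```

>>> step_arm(
  plan=[0, 0, 0, 0, 0, 0, 0, 0, 0, 0, 0, 0, 0, 0, 0, 0, 0, 0, 0, 0, 0, 0, 0, 0, 0, 0, 0, 0, 0, 0, 0, 0],
)

```text
clock: 12.57
ee_pos: [0.4551, -0.0234, 0.055]
tool_rot: [3.14, -0.113, -0.0]
force: [-0.3, -0.3, -1.7]
grip_width: 0.369
grip_force: 62.6
```

```bash
python3 - <<'E'
from h import *
go([.4211,-.2921,.09],62.3)
look()
E
```

```text
clk 12.57 pos [ 0.4551 -0.0234  0.055 ] h -4.10 q [-0.22  0.41  1.9  -0.    0.83  1.42] F [-0.3 -0.3 -1.7] grip 0.369 63
shares [-0.0736  1.3524 -0.1748] turn -0.1845 mm [-14.7 270.5 -35. ]
top 487 a max 0.1054 b -0.0276 0.0243 z 0.1277 0.1467
   [('0.066', '0.1384'), ('0.074', '0.1454'), ('0.082', '0.1444'), ('0.090', '0.1397'), ('0.098', '0.1351'), ('0.106', '0.1315')]
scene 607 a max 0.1019 b -0.0210 0.0300 z 0.1132 0.1458
   [('0.034', '0.1286'), ('0.042', '0.1294'), ('0.050', '0.1314'), ('0.058', '0.1338'), ('0.066', '0.1380'), ('0.074', '0.1438'), ('0.082', '0.1424'), ('0.090', '0.1374'), ('0.098', '0.1334')]
```

Held for about 1.8 s. Now I lift away and return over the rest.

>>> step_arm(
  plan=[-0.02, 0, -0.05, 0, -0.06, 0, -0.12, 0, -0.1, 0.05, -0.2, 0, -0.12, 0.15, -0.28, 0, -0.12, 0.27, -0.3, 0, -0.12, 0.39, -0.3, 0, -0.12, 0.51, -0.3, 0, -0.12, 0.6, -0.3, 0],
)

```text
clock: 13.33
ee_pos: [0.4224, -0.143, 0.1161]
tool_rot: [3.139, -0.113, 0.002]
force: [0.4, -0.0, -0.7]
grip_width: 0.364
grip_force: 62.6
```

>>> step_arm(
  plan=[0.01, 0.08, 0, -0.018, 0.02, 0.18, 0, -0.037, 0.03, 0.29, 0, -0.056, 0.04, 0.41, 0, -0.075, 0.045, 0.53, 0, -0.094, 0.046, 0.64, 0, -0.112, 0.046, 0.72, 0, -0.13, 0.046, 0.75, 0, -0.148],
)

```text
clock: 14.0
ee_pos: [0.4208, -0.2939, 0.1158]
tool_rot: [2.853, 1.312, 0.0]
force: [-0.9, -0.1, -1.0]
grip_width: 0.371
grip_force: 62.5
```

```bash
python3 - <<'E'
from h import *
go([.4211,-.2921,.09],62.3)
E
```

```text
clk 14.00 pos [ 0.4208 -0.2939  0.1158] h 49.40 q [-0.76  0.41  1.68 -0.    1.05 -0.05] F [-0.9 -0.1 -1. ] grip 0.371 63
shares [ 0.0082 -0.0049  0.1289] turn -0.0358 mm [ 1.6 -1.  25.8]
```

>>> step_arm(
  plan=[0.008, -0.005, 0, -0.018, 0.008, -0.005, 0, -0.0358, 0.008, -0.005, 0.05, -0.0358, 0.008, -0.005, 0.15, -0.0358, 0.008, -0.005, 0.25, -0.0358, 0.008, -0.005, 0.35, -0.0358, 0.008, -0.005, 0.4, -0.0358, 0.008, -0.005, 0.4, -0.0358],
)

```text
clock: 14.67
ee_pos: [0.42, -0.2884, 0.0329]
tool_rot: [-2.69, -1.614, 0.002]
force: [-0.2, -0.3, -0.8]
grip_width: 0.365
grip_force: 62.6
```

```bash
python3 - <<'E'
from h import *
go([.4211,-.2921,.008],62.3)
look()
E
```

```text
clk 14.67 pos [ 0.42   -0.2884  0.0329] h 61.94 q [-0.75  0.52  1.78 -0.    0.85 -0.26] F [-0.2 -0.3 -0.8] grip 0.365 63
shares [-0.0138  0.0142  0.1245] turn -0.0010 mm [-2.8  2.8 24.9]
top 777 a max 0.1042 b -0.0264 0.0251 z 0.0411 0.1242
   [('0.034', '0.1071'), ('0.042', '0.1088'), ('0.050', '0.1117'), ('0.058', '0.1139'), ('0.066', '0.1184'), ('0.074', '0.1235'), ('0.082', '0.1211'), ('0.090', '0.1167'), ('0.098', '0.1114'), ('0.106', '0.1084')]
scene 626 a max 0.1063 b -0.0242 0.0281 z 0.0410 0.1783
   [('0.034', '0.1067'), ('0.042', '0.1075'), ('0.050', '0.1093'), ('0.058', '0.1135'), ('0.066', '0.1134'), ('0.074', '0.1231'), ('0.082', '0.1215'), ('0.090', '0.1173'), ('0.098', '0.1125'), ('0.106', '0.1081')]
```

>>> step_arm(
  plan=[-0.014, 0.014, 0, -0.001, -0.014, 0.014, 0, -0.001, -0.014, 0.014, 0.02, -0.001, -0.014, 0.014, 0.04, -0.001, -0.014, 0.014, 0.06, -0.001, -0.014, 0.014, 0.07, -0.001, -0.014, 0.014, 0.08, -0.001, -0.014, 0.014, 0.09, -0.001],
)

```text
clock: 15.43
ee_pos: [0.4231, -0.2933, 0.0181]
tool_rot: [2.686, 1.627, 0.001]
force: [1.3, 6.1, 16.2]
grip_width: 0.366
grip_force: 64.9
```

```bash
python3 - <<'E'
from h import *
go([.4211,-.2921,.008],62.3)
look()
E
```

```text
clk 15.43 pos [ 0.4231 -0.2933  0.0181] h 62.42 q [-0.76  0.55  1.78  0.    0.81 -0.27] F [ 1.3  6.1 16.2] grip 0.366 65
shares [ 0.0007 -0.0114  0.0505] turn 0.0003 mm [ 0.1 -2.3 10.1]
top 730 a max 0.1046 b -0.0259 0.0253 z 0.0422 0.1078
   [('0.034', '0.0913'), ('0.042', '0.0928'), ('0.050', '0.0947'), ('0.058', '0.0978'), ('0.066', '0.1006'), ('0.074', '0.1070'), ('0.082', '0.1045'), ('0.090', '0.1004'), ('0.098', '0.0954'), ('0.106', '0.0906')]
scene 610 a max 0.1070 b -0.0226 0.0292 z 0.0643 0.1071
   [('0.034', '0.0898'), ('0.042', '0.0902'), ('0.050', '0.0914'), ('0.058', '0.0936'), ('0.066', '0.0957'), ('0.074', '0.1048'), ('0.082', '0.1038'), ('0.090', '0.0995'), ('0.098', '0.0938'), ('0.106', '0.0899')]
```

Tail contact as expected (16 N). I continue down so it pivots level.

>>> step_arm(
  plan=[0, -0.005, 0.01, 0, 0, -0.008, 0.018, 0, 0, -0.008, 0.026, 0, 0, -0.008, 0.034, 0, 0, -0.008, 0.04, 0, 0, -0.008, 0.045, 0, 0, -0.008, 0.045, 0],
)

```text
clock: 16.12
ee_pos: [0.4234, -0.2929, 0.0102]
tool_rot: [2.683, 1.626, 0.004]
force: [4.2, 8.2, 15.9]
grip_width: 0.37
grip_force: 66.0
```

```bash
python3 - <<'E'
from h import *
go([.4211,-.2921,.008],62.3)
look()
E
```

```text
clk 16.12 pos [ 0.4234 -0.2929  0.0102] h 62.44 q [-0.76  0.56  1.79  0.    0.79 -0.28] F [ 4.2  8.2 15.9] grip 0.370 66
shares [-0.002  -0.0122  0.0109] turn 0.0004 mm [-0.4 -2.4  2.2]
top 717 a max 0.1065 b -0.0254 0.0257 z 0.0433 0.0896
   [('0.034', '0.0788'), ('0.042', '0.0794'), ('0.050', '0.0804'), ('0.058', '0.0807'), ('0.066', '0.0809'), ('0.074', '0.0867'), ('0.082', '0.0883'), ('0.090', '0.0831'), ('0.098', '0.0761'), ('0.106', '0.0704')]
scene 631 a max 0.1093 b -0.0220 0.0295 z 0.0493 0.1468
   [('0.034', '0.0771'), ('0.042', '0.0766'), ('0.050', '0.0779'), ('0.058', '0.0780'), ('0.066', '0.0793'), ('0.074', '0.0814'), ('0.082', '0.0867'), ('0.090', '0.0828'), ('0.098', '0.0769'), ('0.106', '0.0700')]
```

>>> step_arm(
  plan=[0, -0.006, 0.005, 0, 0, -0.012, 0.01, 0, 0, -0.012, 0.015, 0, 0, -0.012, 0.02, 0, 0, -0.012, 0.025, 0, 0, -0.012, 0.03, 0, 0, -0.012, 0.03, 0],
)

```text
clock: 16.8
ee_pos: [0.4228, -0.2926, 0.0057]
tool_rot: [2.68, 1.625, 0.007]
force: [6.8, 9.9, 27.2]
grip_width: 0.367
grip_force: 68.3
```

```bash
python3 - <<'E'
from h import *
go([.4211,-.2921,.008],62.3)
print(env.state()["moment"])
look()
E
```

```text
clk 16.80 pos [ 0.4228 -0.2926  0.0057] h 62.46 q [-0.76  0.57  1.8   0.    0.77 -0.28] F [ 6.8  9.9 27.2] grip 0.367 68
shares [-0.0018 -0.0087 -0.0115] turn 0.0004 mm [-0.4 -1.7 -2.3]
[ 1.0254238  -0.45279022  0.09159796]
top 694 a max 0.1069 b -0.0254 0.0256 z 0.0416 0.0784
   [('0.034', '0.0718'), ('0.042', '0.0718'), ('0.050', '0.0713'), ('0.058', '0.0722'), ('0.066', '0.0709'), ('0.074', '0.0743'), ('0.082', '0.0775'), ('0.090', '0.0734'), ('0.098', '0.0653'), ('0.106', '0.0574')]
scene 635 a max 0.1097 b -0.0226 0.0299 z 0.0399 0.1139
   [('0.034', '0.0692'), ('0.042', '0.0705'), ('0.050', '0.0688'), ('0.058', '0.0692'), ('0.066', '0.0705'), ('0.074', '0.0698'), ('0.082', '0.0752'), ('0.090', '0.0733'), ('0.098', '0.0663'), ('0.106', '0.0578')]
```

The scanner is level again at 0.071 with 27 N pressing. I'll ease the push off, then open.

>>> step_arm(
  plan=[0, 0, -0.004, 0, 0, 0, -0.008, 0, 0, 0, -0.008, 0, 0, 0, -0.008, 0],
)

```text
clock: 17.23
ee_pos: [0.4219, -0.2927, 0.0058]
tool_rot: [2.681, 1.625, 0.005]
force: [5.8, 4.7, 13.0]
grip_width: 0.366
grip_force: 66.3
```

```bash
python3 - <<'E'
from h import *
go([.4211,-.2921,.008],62.3)
look()
E
```

```text
clk 17.23 pos [ 0.4219 -0.2927  0.0058] h 62.45 q [-0.76  0.57  1.8   0.    0.77 -0.28] F [ 5.8  4.7 13. ] grip 0.366 66
shares [ 0.0009 -0.0051 -0.0111] turn 0.0004 mm [ 0.2 -1.  -2.2]
top 685 a max 0.1070 b -0.0255 0.0258 z 0.0427 0.0787
   [('0.034', '0.0721'), ('0.042', '0.0720'), ('0.050', '0.0709'), ('0.058', '0.0720'), ('0.066', '0.0710'), ('0.074', '0.0741'), ('0.082', '0.0777'), ('0.090', '0.0733'), ('0.098', '0.0653'), ('0.106', '0.0588')]
scene 635 a max 0.1097 b -0.0219 0.0298 z 0.0377 0.0768
   [('0.034', '0.0703'), ('0.042', '0.0690'), ('0.050', '0.0688'), ('0.058', '0.0690'), ('0.066', '0.0700'), ('0.074', '0.0703'), ('0.082', '0.0751'), ('0.090', '0.0735'), ('0.098', '0.0666'), ('0.106', '0.0578')]
```

>>> step_arm(
  plan=[0, 0, -0.004, 0, 0, 0, -0.007, 0, 0, 0, -0.007, 0],
)

```text
clock: 17.58
ee_pos: [0.4202, -0.2924, 0.0059]
tool_rot: [2.684, 1.627, 0.002]
force: [4.6, 1.2, 6.9]
grip_width: 0.367
grip_force: 65.5
```

>>> step_arm(
  plan=[0, 0, 0, 0, 0, 0, 0, 0, 0, 0, 0, 0, 0, 0, 0, 0, 0, 0, 0, 0, 0, 0, 0, 0, 0, 0, 0, 0, 0, 0, 0, 0],
  hand=1,
)

```text
clock: 18.25
ee_pos: [0.4189, -0.2917, 0.005]
tool_rot: [-2.687, -1.628, 0.0]
force: [0.0, -0.2, 0.9]
grip_width: 1.001
grip_force: 0.0
```

```bash
python3 - <<'E'
from h import *
go([.4211,-.2921,.09],62.3)
look()
E
```

```text
clk 18.25 pos [ 0.4189 -0.2917  0.005 ] h 62.42 q [-0.76  0.57  1.8  -0.    0.78 -0.28] F [ 0.  -0.2  0.9] grip 1.001 0
shares [ 0.0032  0.0106 -0.425 ] turn 0.0003 mm [  0.6   2.1 -85. ]
top 695 a max 0.1069 b -0.0270 0.0240 z 0.0401 0.0788
   [('0.034', '0.0722'), ('0.042', '0.0710'), ('0.050', '0.0714'), ('0.058', '0.0724'), ('0.066', '0.0717'), ('0.074', '0.0738'), ('0.082', '0.0774'), ('0.090', '0.0731'), ('0.098', '0.0657'), ('0.106', '0.0577')]
scene 634 a max 0.1094 b -0.0237 0.0281 z 0.0349 0.0779
   [('0.034', '0.0697'), ('0.042', '0.0693'), ('0.050', '0.0686'), ('0.058', '0.0693'), ('0.066', '0.0706'), ('0.074', '0.0700'), ('0.082', '0.0756'), ('0.090', '0.0728'), ('0.098', '0.0658'), ('0.106', '0.0587')]
```

Released with no force left. I'll rise clear, back away and compare the scanner with its first pose.

>>> step_arm(
  plan=[0, 0, -0.05, 0, 0, 0, -0.12, 0, 0, 0, -0.22, 0, 0, 0, -0.34, 0, 0, 0, -0.46, 0, 0, 0, -0.58, 0, 0, 0, -0.66, 0, 0, 0, -0.7, 0],
)

```text
clock: 19.02
ee_pos: [0.4199, -0.2925, 0.1483]
tool_rot: [2.683, 1.626, 0.002]
force: [0.7, -0.5, -0.3]
grip_width: 1.003
grip_force: 0.0
```

>>> step_arm(
  plan=[-0.15, 0, 0, 0, -0.3, 0, 0, 0, -0.45, 0, 0, 0, -0.6, 0, 0, 0, -0.7, 0, 0, 0, -0.7, 0, 0, 0],
)

```text
clock: 19.52
ee_pos: [0.3522, -0.4188, 0.1447]
tool_rot: [2.689, 1.623, -0.002]
force: [-1.3, 0.4, -0.3]
grip_width: 1.0
grip_force: 0.0
```

```bash
python3 - <<'E'
from h import *
np.set_printoptions(precision=4,suppress=True)
t=np.radians(62.3); e=np.array([np.cos(t),np.sin(t)]); f=np.array([-e[1],e[0]]); o=np.array([.42,-.29])
im=[]
for n in("top","scene"):
    P=cloud(n); im.append(P[0][130:330,180:460] if n=="top" else P[0][110:310,180:460])
    for p,W in (cloud(n,np.load(n+"_p.npy"),np.load(n+".npy")),P):
        H,S,V=cv2.split(cv2.cvtColor(p,cv2.COLOR_BGR2HSV)); z=W[...,2]; a=(W[...,:2]-o)@e; b=(W[...,:2]-o)@f
        y=(abs(a-.06)<.06)&(abs(b)<.04)&(z>.03)&(z<.1)&(H>20)&(H<32)&(S>150)
        r=(abs(W[...,0]-.696)<.06)&(abs(W[...,1]+.04)<.06)&(z>.08)&((H<6)|(H>174))&(S>170)
        k=(abs(a)<.06)&(abs(b)<.03)&(z>.06)&(z<.09)
        print(n,y.sum(),"head a %.4f b %.4f..%.4f z %.4f"%(a[y].mean(),*np.percentile(b[y],[2,98]),z[y].mean()),"lid",W[r].mean(0))
        for c in(-.055,-.02,0.,.02): 
            m=k&(abs(a-c)<.006); m.sum()>8 and print("   a%.3f b %.4f..%.4f z %.4f"%(c,*np.percentile(b[m],[3,97]),np.median(z[m])))
cv2.imwrite("pics/end.png",np.vstack([cv2.resize(i,(420,300)) for i in im]))
print(env.state()["clock"],env.state()["ee_pos"])
E
```

```text
top 669 head a 0.0740 b -0.0263..0.0248 z 0.0676 lid [ 0.6957 -0.0414  0.1032]
   a-0.055 b -0.0163..0.0129 z 0.0704
   a-0.020 b -0.0163..0.0126 z 0.0702
   a0.000 b -0.0168..0.0123 z 0.0700
   a0.020 b -0.0171..0.0124 z 0.0701
top 689 head a 0.0732 b -0.0267..0.0245 z 0.0676 lid [ 0.6958 -0.0413  0.1032]
   a-0.055 b -0.0181..0.0126 z 0.0704
   a-0.020 b -0.0174..0.0122 z 0.0699
   a0.000 b -0.0174..0.0122 z 0.0701
   a0.020 b -0.0175..0.0123 z 0.0702
scene 612 head a 0.0790 b -0.0227..0.0287 z 0.0637 lid [ 0.6937 -0.035   0.1008]
   a-0.055 b -0.0133..0.0160 z 0.0690
   a-0.020 b -0.0123..0.0160 z 0.0684
   a0.000 b -0.0121..0.0157 z 0.0681
   a0.020 b -0.0126..0.0167 z 0.0684
scene 617 head a 0.0785 b -0.0231..0.0283 z 0.0635 lid [ 0.6935 -0.0347  0.101 ]
   a-0.055 b -0.0142..0.0154 z 0.0692
   a-0.020 b -0.0138..0.0158 z 0.0684
   a0.000 b -0.0129..0.0163 z 0.0675
   a0.020 b -0.0146..0.0140 z 0.0680
19.6167 [ 0.3536 -0.4157  0.1446]
```

View pics/end.png

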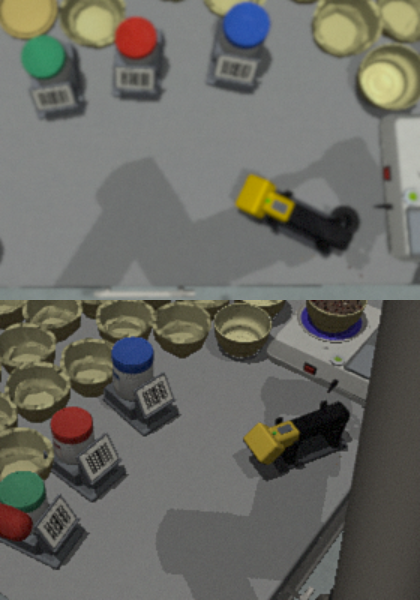

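The scanner lies level in its rest, within 1 mm of its first pose with the head at the same end (yellow head near (260,198) in the upper view). The tubs stand where they were, and the arm is clear.

```bash
python3 -c "
from plant import env
print(env.finish_job())"
```

```text
the job is handed in; nothing more can be done
None
```

By camera and arm readings, the scanner was held on the middle of the red tub's card for about 1.8 s, roughly 10 cm away and 1° off square. It was then laid back level in its rest within 1 mm of its first pose and released. The red tub measured unmoved and the others looked undisturbed. I handed the job in at about 20 s, with no verdict shown.

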